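Unlatch the meter case and wake the meter

ROBOT

A 7-joint arm with a two-finger parallel gripper is mounted at the origin on a cart in front of the work surface, level with it; the furniture and walls round the work are solid. World frame = base frame: x ahead of the robot, y to its left, z up, the work surface at z = 0. Lengths are in m, angles in degrees, forces in N, time in s.
With the tool pointing down it reaches from about 0.425 to 0.825 m from the base axis. Payload 3.6 kg.
Tool frame: the origin (TCP) lies at the very end of the fingers, on their centre line; the grasp point (between the pads) lies 19 mm behind it; z points along the fingers, y is the direction in which the jaws open and shut (so a half turn about z gives the same grasp; the last joint's range is limited). The gripper opens to 85 mm and grips with 20 to 120 N. Pads are 22 mm wide; open, the fingers measure 114 mm over their backs; the gripper's body (76 mm by 85 mm) begins 54 mm behind the grasp point. The pads swing forward as they close: fully open they stand 13 mm farther back than shut.
Start: joints at [-68.841, 35.231, -0.722, 81.555, 0.464, 63.22, -2.315], TCP at [0.251, 0.6, 0.231] pointing down, gripper open.
Joint ranges: [-178.69, 178.69], [-17.37, 117.87], [-77.05, 75.6], [15.02, 138.74], [-78.02, 258.01], [0.78, 113.62], [-162.83, 162.83]. Speed limits (degrees/s): [159.86, 159.86, 180, 180, 180, 180, 180].

INTERFACE

Orientations are given as [roll, pitch, yaw] about the fixed x, y, z axes, in that order (R = Rz(yaw) Ry(pitch) Rx(roll)).
In Python, from bench import env gives the robot as it stands. The module is installed in compiled form; this text tells all that it offers.
- The arm moves only by the shell command python3 -m crank 'ROWS' [FORCE]. ROWS is JSON, a list of rows, each an object with "delta_pos": the shift along the world's x, y, z in m, a list of three; "rotation": the turn, a rotation vector about the world's x, y, z in degrees, a list of three; "jaw": the closure in counts, from 0 (fully open) to 255 (shut). A call has 1 to 12 rows; each row shifts and turns the commanded pose from where the row before left it; what a row does not reach is not made up. A row lasts 1/12 s, in which the tool goes at most 41.7 mm and 7.16 degrees, less where a joint would pass 70% of its speed; a pose out of reach is approached as far as the arm can. A call with a gripper value outside its range is refused whole. The fingers move at their own pace and stop on an object; FORCE is the grip in N (left out, the last holds). Time passes only in rows, so rows that do not move let the fingers close. It gives the time, the measured TCP pose, the force and the opening at its end, in the units of the state.
- env.get_obs(): the state, without advancing time (a new reading comes with each control period).
- env.read_camera(name): name is "scene" or "top" or "wrist"; returns a dict with "frame" (480x640x3 uint8, red, green, blue), "z_map" (480x640 float32, m along the optical axis (not along the pixel's ray), 0 where there is no reading), "camera_matrix" (3x3 intrinsics, pixels), "xyz" and "attitude" of the camera in the world; the wrist camera has in their place "T_tool_cam" (4x4, takes a point from camera to tool coordinates, whose origin is the TCP and whose axes are the flange's). Camera axes: x right, y down, z forward; pixel columns grow to the right and rows downward; lengths in m; the calibration is good to about 2 mm. The wrist camera is an equidistant fisheye: a pixel r from the principal point sees the ray r / f radians off the axis. A picture is of the moment at which its call begins: read the wrist's pose just before it.
- env.hand_in(): hands the job in, once; it reports no verdict.
The state is a dict: "t": time; "qpos": joint angles; "dq": joint speeds; "joint_torque": joint torques, N m; "ee_pos": TCP position; "tool_rot": TCP orientation; "wrist_force": force on the tool from outside, world axes, zero at the start; "ft_torque": the same for the moment, N m; "gripper_width": finger opening in m.
Only numpy, scipy, OpenCV 4.12 (cv2) and the standard library are available. Lean on these libraries where they do the work, as an engineer would, in place of code of your own. Each camera call takes 0.05 s, during which the arm holds its last target.

TASK

The laser power meter in the dark grey-green case has to be woken up: flip the toggle latch on the front of the case right over to its stop, lift the lid by its handle until it stands upright by itself, then press the green key on the meter gently, just until it clicks, and let it come back up. Leave the lid and the latch open, and do not disturb the gauge block, the solvent bottle or the wood block.

Things in the scene. Friction and masses are not known exactly. Their poses are not given: they have to be found in the camera images.
- case: Dark grey-green instrument case with black corners, fixed to the table, 120 (x) x 160 (y) x 116 mm high when shut, of which the body is 90 mm and the lid 26 mm. Origin at the centre of its underside; -x of its frame is the front with the latch, +x the back with the lid's hinges, z up. The front is turned to the robot's left by 0.5 to 1.1 rad. Walls 4 mm, inner floor 6 mm up, open inside down to it.
- latch (a joint): Over-centre latch lever on the case's front, rad: 0 shut, 1.8 fully open against its stop. It turns about the case's y axis; opening swings the free end outward (case -x) and then up. A spring pushes it shut below 0.65 (about 0.2 N m at 0, falling to none at 0.65) and snaps it open beyond, with up to 0.3 N m. While it is shut its steel wire loop holds the lid down (about 0.02 rad of play); the lid is free from about 1.1 on.
- latch_pivot (a point): The lever's turning axis (along case y), 16 mm ahead of the case's front face, 76 mm above the table, mid-width.
- lever_tip (a point): Grip point on the lever's free end, mid-width, 3.5 mm short of the red rounded edge. The lever is a bent steel plate 34 mm wide (along case y), 5 mm thick (9 mm at the red edge), its end 55 mm from the pivot. Shut, it hangs down and outward: this point is then 58 mm ahead of the case's front face and 41 mm above the table. It can be taken by its two side edges, 34 mm apart; there is free space on both sides and in front.
- lid (a joint): Lid angle, rad: 0 shut, 1.57 upright, 1.9 fully open at its stop. Opens upward and back about the case's y axis. The hinge is stiff with friction (0.4 N m) so the lid stays where it is left; it weighs about 0.3 kg.
- lid_hinge (a point): The lid's hinge axis (along case y), at the back of the case, mid-width, 91 mm above the table and 120 mm behind the case's front face.
- lid_handle (a point): Grip point at the middle of the black arch handle on the lid, on the bar's axis. The bar is 12 mm thick and runs 40 mm straight along case x (to be taken by its sides, closing along case y), its axis 25 mm above the lid's top. With the lid shut this point is 90 mm ahead of the hinge axis and 51 mm above it.
- meter: Pale instrument 80 x 100 x 56 mm with a dark panel, fixed on the inner floor of the case, within 20 mm of its middle and slightly turned, hidden while the lid is shut. Origin at the centre of its underside, z up.
- key: The green key itself; origin on its axis, 12 mm below its top face, z up.
- key_top (a point): Centre of the top face of the round green key, 26 mm across, standing 12 mm proud of the meter's panel, 74 mm above the table (16 mm below the rim of the case's body). It is pressed straight down. At about 4.5 N (some 3 mm down) the dome under it snaps in by 2 mm and the force drops to about 3 N: that is the click. After that it is springy again (1.5 N/mm) until it is 9 mm down at 10 N. It springs back when let go.
- key_dome (a joint): Travel of the snap dome under the key, m: 0 up, 0.002 clicked.
- gauge_block: Bystander: loose grey steel block with six holes, 66 x 84 x 26 mm; origin under its centre.
- solvent_bottle: Bystander: loose white bottle with an orange nozzle, 47 mm across, 118 mm high; origin under its centre.
- wood_block: Bystander: loose sawn hardwood block, 72 x 52 x 55 mm; origin under its centre.

How it is judged (in metres and radians):
On the way, in this order (a step that is already met when the one before it is completed fails the run):
1. the latch is flipped open while the lid is still down (value of joint latch above 1.5 rad and value of joint lid below 0.15 rad), for 0.1 s.
2. the lid is raised upright (value of joint lid above 1.35 rad), for 0.1 s.
3. the green key is pressed until it clicks (value of joint key_dome above 0.0013 m), for 0.02 s.
At the end, for the whole second after the job is handed in: The latch lever is open (beyond 1.5 of 1.8 rad), the lid stands still, open beyond 1.35 rad (77 degrees), and the green key has clicked once the lid was open and has come back up (dome travel under 0.8 mm) (value of joint latch above 1.5 rad and value of joint lid above 1.35 rad and velocity of joint lid between -0.05 and 0.05 rad/s and value of joint key_dome below 0.0008 m); the robot touches nothing.
It fails at once if the key is pressed with more than 12 N, well past its click (contact force between key and anything else above 12 N).
It fails at once if a bystander is moved by more than 25 mm (distance of any of gauge_block, solvent_bottle, wood_block from where it was at the start of the episode above 0.025 m).
It also fails if it takes over 69 s, if anything falls off the work surface, if the arm or the gripper's body presses on something with over 40 N, if the wrist force passes 120 N, or if a joint passes its speed limit or range.

## Working session

There is one attempt and no reset: what is moved stays moved. The work goes in short steps, Python scripts to look and compute and a shell command to move; the robot and the scene stay as the last step left them, time stands still between calls to the robot, and variables do not carry over. Pictures are saved under pics/ and viewed, and the job is handed in when it is done.

```bash
mkdir -p pics; cat > h.py <<'E'
import numpy as np, cv2
from bench import env
from scipy.spatial.transform import Rotation as R
def cam(n):
    c=env.read_camera(n); return c
def save(c,f): cv2.imwrite('pics/'+f,c['frame'][:,:,::-1])
E
python3 - <<'E'
from h import *
print(env.get_obs())
for n in ['scene','top','wrist']:
    c=cam(n); save(c,n+'0.png'); print(n,{k:v for k,v in c.items() if k not in('frame','z_map')})
E
```

```text
{'t': 0.0, 'qpos': array([-68.8424828 ,  35.29009307,  -0.72234708,  81.64217032,
         0.46299084,  63.21831104,  -2.31511395]), 'dq': array([ 0.11206581, -0.01242895, -0.0708555 , -0.03542995,  0.03574499,
       -0.00298226, -0.03034986]), 'joint_torque': array([-3.90846290e-04, -4.69202685e+01,  2.58690538e-01, -1.71034938e+01,
        9.80453391e-03,  9.43655876e-03, -5.40898483e-06]), 'ee_pos': array([0.25028167, 0.5990513 , 0.2301237 ]), 'tool_rot': array([-1.79852283e+02,  1.44961589e-03,  1.57326682e+02]), 'wrist_force': array([ 0.39850736,  0.28411864, -0.07628322]), 'ft_torque': array([-0.01033614, -0.02625726, -0.00208882]), 'gripper_width': 0.08554882007519997}
scene {'camera_matrix': array([[440.60545296,   0.        , 328.30524489],
       [  0.        , 440.60545296, 243.72015381],
       [  0.        ,   0.        ,   1.        ]]), 'xyz': array([ 0.2676217 , -0.5004838 ,  0.79570146]), 'attitude': array([-138.90830711,    0.60206764,  -26.3563125 ])}
top {'camera_matrix': array([[460.24545562,   0.        , 322.95495731],
       [  0.        , 460.24545562, 241.30723829],
       [  0.        ,   0.        ,   1.        ]]), 'xyz': array([0.43691992, 0.03166923, 1.22191668]), 'attitude': array([-1.73703878e+02, -9.99108240e-02, -9.12405283e+01])}
wrist {'camera_matrix': array([[371.64829954,   0.        , 319.33582632],
       [  0.        , 371.64829954, 236.20920193],
       [  0.        ,   0.        ,   1.        ]]), 'T_tool_cam': array([[-3.07503987e-05, -9.47030402e-01, -3.21143920e-01,
         8.28952459e-02],
       [ 9.99998747e-01, -5.37410651e-04,  1.48903291e-03,
         8.66537486e-04],
       [-1.58274560e-03, -3.21143472e-01,  9.47029232e-01,
        -1.43458020e-01],
       [ 0.00000000e+00,  0.00000000e+00,  0.00000000e+00,
         1.00000000e+00]])}
```

View pics/scene0.png

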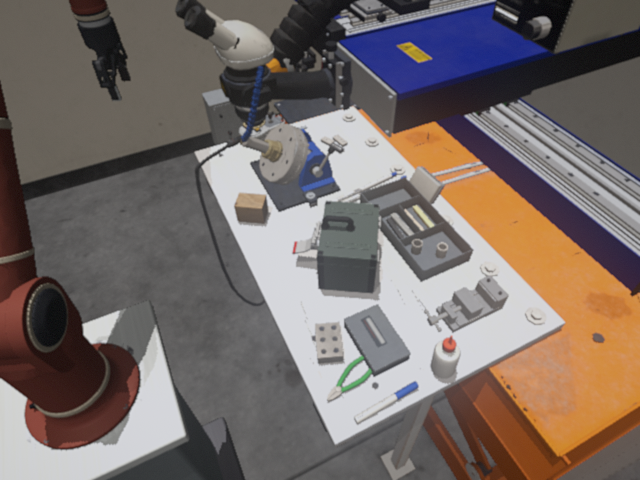

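View pics/top0.png

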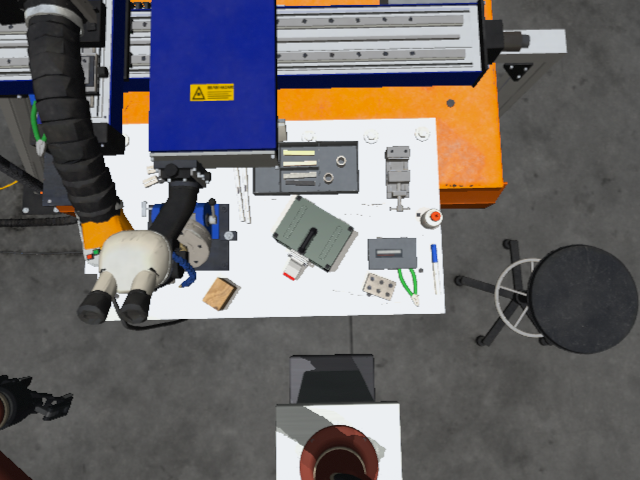

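View pics/wrist0.png

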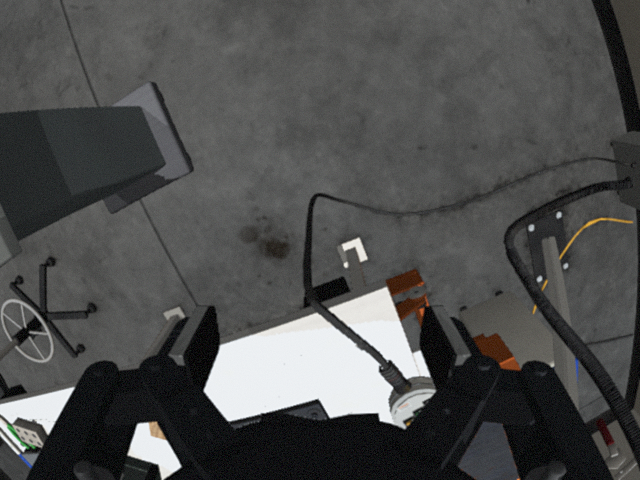

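```bash
cat >> h.py <<'E'
def pts(c):
    K=c['camera_matrix'];z=c['z_map'];v,u=np.mgrid[:480,:640]
    P=np.stack([(u-K[0,2])/K[0,0]*z,(v-K[1,2])/K[1,1]*z,z],-1)
    return P@R.from_euler('xyz',c['attitude'],degrees=True).as_matrix().T+c['xyz']
def ray(c,u,v,h):
    K=c['camera_matrix'];d=R.from_euler('xyz',c['attitude'],degrees=True).as_matrix()@np.array([(u-K[0,2])/K[0,0],(v-K[1,2])/K[1,1],1])
    return c['xyz']+d*(h-c['xyz'][2])/d[2]
E
python3 - <<'E'
from h import *
for n in ['top','scene']:
    c=cam(n);P=pts(c);f=c['frame'].astype(int)
    m=(abs(P[...,2]-0.116)<.008)&(P[...,0]>.4)&(P[...,0]<.85)&(abs(P[...,1])<.25)&(f.sum(-1)<400)
    m=m.astype(np.uint8); nn,l,s,ce=cv2.connectedComponentsWithStats(m); k=1+np.argmax(s[1:,4]); m=l==k
    q=P[m]; print(n,s[k],np.median(q[:,2]))
    r=cv2.minAreaRect(q[:,:2].astype(np.float32)*1000); print(r,cv2.boxPoints(r))
    w=P[...,2]; t=(f.sum(-1)>690)&(abs(w)<.03); print('table z',np.median(w[t]))
    red=(f[...,0]>150)&(f[...,1]<90)&(f[...,2]<90)&(abs(P[...,1])<.3)&(P[...,0]>.3)&(P[...,0]<.8)&(P[...,2]<.2)&(P[...,2]>.0)
    nn,l,s,ce=cv2.connectedComponentsWithStats(red.astype(np.uint8))
    for i in range(1,nn):
        if s[i,4]>8: print('red',s[i],ce[i],np.median(P[l==i],0))
    h=(abs(P[...,2]-0.147)<.008)&(P[...,0]>.4)&(P[...,0]<.85)&(abs(P[...,1])<.2)
    q=P[h]; print('handle',len(q),q.mean(0)); print(cv2.minAreaRect(q[:,:2].astype(np.float32)*1000))
    x0,y0,x1,y1=(250,170,370,310) if n=='top' else (280,180,400,310)
    cv2.imwrite(f'pics/{n}crop.png',cv2.resize(c['frame'][y0:y1,x0:x1,::-1],None,fx=4.2,fy=4.2,interpolation=cv2.INTER_CUBIC)[:600,:800])
E
```

```text
top [ 273  195   80   76 2774] 0.11706377926825651
((581.295166015625, 51.91352844238281), (159.04603576660156, 121.10861206054688), 57.723716735839844) [[487.63205   17.01432 ]
 [590.02734  -47.657978]
 [674.95825   86.81274 ]
 [572.563    151.48503 ]]
table z -0.0008308300190280615
red [431 212   9   8  41] [435.02439024 215.29268293] [ 0.6196078  -0.25164292  0.09617683]
red [284 273  10   7  23] [288.65217391 276.04347826] [0.47955853 0.11569811 0.04448077]
handle 131 [0.56043946 0.06597161 0.1457499 ]
((560.9138793945312, 66.2890853881836), (12.064449310302734, 63.85306930541992), 57.52857971191406)
scene [ 317  201   63   62 3045] 0.11740997203266523
((582.8597412109375, 51.81773376464844), (163.0823974609375, 121.32002258300781), 57.53384780883789) [[487.90894   15.583084]
 [590.2677   -49.541656]
 [677.81055   88.05238 ]
 [575.4518   153.17712 ]]
table z nan
handle 157 [0.56144941 0.06357604 0.14529196]
((561.5616455078125, 65.15318298339844), (12.951754570007324, 60.503482818603516), 55.80437088012695)
  return _methods._mean(a, axis=axis, dtype=dtype,
  ret = ret.dtype.type(ret / rcount)
```

View pics/topcrop.png

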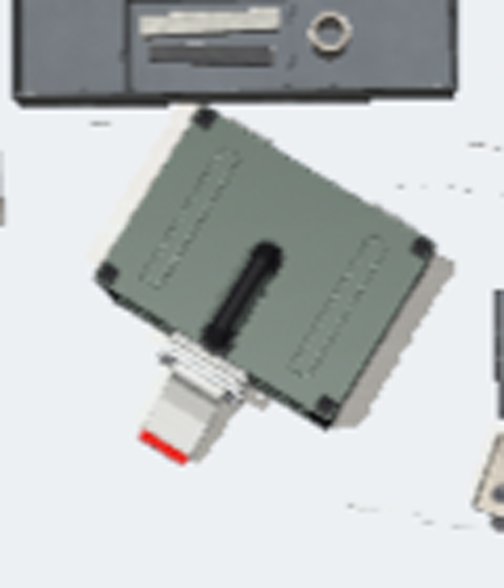

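View pics/scenecrop.png

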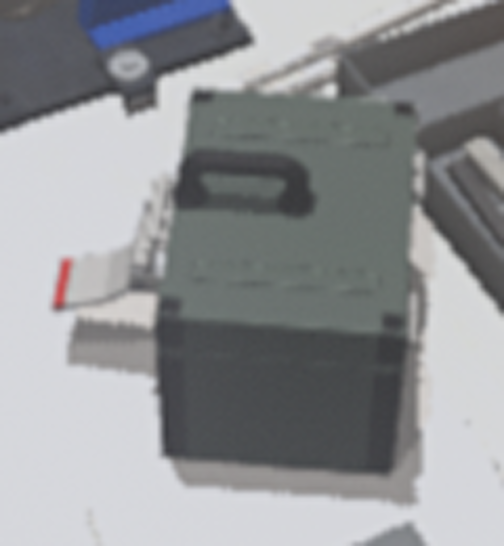

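```bash
python3 - <<'E'
from h import *
c=cam('top');P=pts(c)
g=np.zeros((14,16))
for p in P.reshape(-1,3):
    i=int((p[0]-.1)//.05); j=int((p[1]+.15)//.05)
    if 0<=i<14 and 0<=j<16: g[i,j]=max(g[i,j],p[2])
print('cols y from',[-15+5*j for j in range(16)])
for i in range(14): print(10+5*i,(g[i]*100).astype(int))
E
```

```text
cols y from [-15, -10, -5, 0, 5, 10, 15, 20, 25, 30, 35, 40, 45, 50, 55, 60]
10 [0 0 0 0 0 0 0 0 0 0 0 0 0 0 0 0]
15 [0 0 0 0 0 0 0 0 0 0 0 0 0 0 0 0]
20 [ 0  0  0  0  0  0  0  0  0  0  0 64 60 35 44  0]
25 [ 0  0  0  0  0  0  0  0  0  0  0  0  0  0 43 38]
30 [0 0 0 0 0 0 0 0 0 0 0 0 0 0 0 0]
35 [ 0  0  0  0  0  0  0  0  5 47 47 47  0  1  1  0]
40 [  3   3   0 122   0   0   0   0   5  49  49  49   0   0   1   0]
45 [ 3  3  0 12  6  5  0  0 34 46 45 46  0  0  0  0]
50 [ 3  3 12 12 15 12  0  0 35 43 43 43 31 30  0  4]
55 [ 3  3 12 14 15 12 11  0 31 40 40 39 33 32  0  4]
60 [ 3  0 12 12 12 12  0  1 32 33 32 34 37 37  0  0]
65 [ 3  4  4 11 12 35  4  4 38 38 36 37 42 41  0  0]
70 [ 5  4  4  3  4 36 36 36 36 36 36 38 44 44 35 34]
75 [ 5  4  3  4  3 36 36 36 36 36 36 32 45 46 35 34]
```

```bash
python3 - <<'E'
from h import *
for n in ['top','scene']:
    c=cam(n);P=pts(c)
    q=P.reshape(-1,3); q=q[(q[:,2]>.1)&(q[:,2]<.7)&(q[:,0]>.3)&(q[:,0]<.7)&(q[:,1]>.2)&(q[:,1]<.6)]
    r=np.hypot(q[:,0],q[:,1]); o=np.argsort(r)[:400:40]; print(n,np.c_[r[o],q[o]].round(3))
    k=(q[:,0]<.5); 
    for a in range(25,65,5):
        az=np.degrees(np.arctan2(q[:,1],q[:,0])); m=(az>=a)&(az<a+5)
        if m.sum(): i=np.argmin(np.where(m,r,9)); print(a,m.sum(),r[i].round(3),q[i].round(3), 'lowest z r<.6', q[m&(r<.6)][:,2].min() if (m&(r<.6)).any() else None)
E
```

```text
top [[0.511 0.402 0.316 0.471]
 [0.516 0.395 0.331 0.465]
 [0.519 0.403 0.327 0.468]
 [0.522 0.41  0.323 0.48 ]
 [0.524 0.399 0.341 0.466]
 [0.526 0.408 0.332 0.471]
 [0.528 0.42  0.321 0.479]
 [0.53  0.401 0.347 0.474]
 [0.532 0.418 0.329 0.489]
 [0.534 0.417 0.333 0.49 ]]
25 1869 0.599 [0.519 0.3   0.319] lowest z r<.6 0.31287334258522037
30 4128 0.555 [0.469 0.295 0.269] lowest z r<.6 0.22507011857721915
35 5729 0.511 [0.402 0.316 0.471] lowest z r<.6 0.15210715298033928
40 1859 0.515 [0.394 0.333 0.465] lowest z r<.6 0.4149857010443617
45 158 0.56 [0.395 0.397 0.466] lowest z r<.6 0.4632420688913542
scene [[0.511 0.401 0.317 0.467]
 [0.515 0.395 0.331 0.465]
 [0.517 0.409 0.317 0.472]
 [0.52  0.408 0.322 0.455]
 [0.522 0.413 0.319 0.464]
 [0.524 0.418 0.316 0.465]
 [0.526 0.42  0.317 0.473]
 [0.528 0.418 0.323 0.486]
 [0.53  0.424 0.319 0.456]
 [0.532 0.406 0.344 0.472]]
25 1606 0.574 [0.497 0.286 0.331] lowest z r<.6 0.3009256266873586
30 5160 0.554 [0.47  0.294 0.272] lowest z r<.6 0.21065861904203576
35 4311 0.511 [0.401 0.317 0.467] lowest z r<.6 0.15370716289480657
40 465 0.517 [0.396 0.332 0.466] lowest z r<.6 0.28936518301355196
45 67 0.56 [0.394 0.397 0.462] lowest z r<.6 0.4580169940644488
```

```bash
python3 - <<'E'
from h import *
c=cam('scene'); cv2.imwrite('pics/mic.png',cv2.resize(c['frame'][0:240,0:320,::-1],None,fx=2.5,fy=2.5))
E
```

```text
(no output)
```

View pics/mic.png

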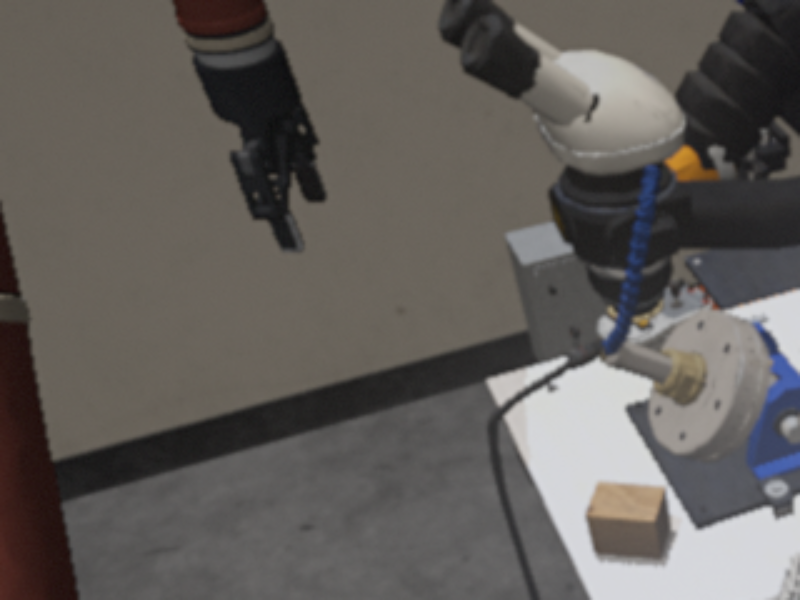

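```bash
python3 -m crank '[{"delta_pos":[-0.01,-0.024,0],"rotation":[0,0,-1.2],"jaw":0},{"delta_pos":[-0.01,-0.024,0],"rotation":[0,0,-1.2],"jaw":0},{"delta_pos":[-0.01,-0.024,0],"rotation":[0,0,-1.2],"jaw":0},{"delta_pos":[-0.01,-0.024,0],"rotation":[0,0,-1.2],"jaw":0},{"delta_pos":[-0.01,-0.024,0],"rotation":[0,0,-1.2],"jaw":0},{"delta_pos":[-0.01,-0.024,0],"rotation":[0,0,-1.2],"jaw":0},{"delta_pos":[-0.01,-0.024,0],"rotation":[0,0,-1.2],"jaw":0},{"delta_pos":[-0.01,-0.024,0],"rotation":[0,0,-1.2],"jaw":0}]'
```

```text
t: 1.12
ee_pos: [0.1701, 0.4066, 0.2315]
tool_rot: [180.0, -0.0, 147.7]
wrist_force: [0.4, -0.1, 0.1]
gripper_width: 0.0852
```

```bash
python3 -m crank '[{"delta_pos":[0.025,-0.018,0],"rotation":[0,0,0],"jaw":0},{"delta_pos":[0.025,-0.018,0],"rotation":[0,0,0],"jaw":0},{"delta_pos":[0.021,-0.016,0],"rotation":[0,0,0],"jaw":0},{"delta_pos":[0.021,-0.016,0],"rotation":[0,0,0],"jaw":0},{"delta_pos":[0.021,-0.016,0],"rotation":[0,0,0],"jaw":0},{"delta_pos":[0.021,-0.016,0],"rotation":[0,0,0],"jaw":0},{"delta_pos":[0.018,-0.022,0],"rotation":[0,0,0],"jaw":0},{"delta_pos":[0.018,-0.022,0],"rotation":[0,0,0],"jaw":0},{"delta_pos":[0.018,-0.022,0],"rotation":[0,0,0],"jaw":0}]'
```

```text
t: 1.87
ee_pos: [0.3594, 0.2408, 0.2316]
tool_rot: [180.0, 0.0, 147.7]
wrist_force: [-0.2, -0.2, -0.4]
gripper_width: 0.0852
```

```bash
python3 -m crank '[{"delta_pos":[0.0128,-0.0129,-0.0108],"rotation":[-1.07,-1.69,0],"jaw":0},{"delta_pos":[0.0128,-0.0129,-0.0108],"rotation":[-1.07,-1.69,0],"jaw":0},{"delta_pos":[0.0128,-0.0129,-0.0108],"rotation":[-1.07,-1.69,0],"jaw":0},{"delta_pos":[0.0128,-0.0129,-0.0108],"rotation":[-1.07,-1.69,0],"jaw":0},{"delta_pos":[0.0128,-0.0129,-0.0108],"rotation":[-1.07,-1.69,0],"jaw":0},{"delta_pos":[0.0128,-0.0129,-0.0108],"rotation":[-1.07,-1.69,0],"jaw":0},{"delta_pos":[0.0128,-0.0129,-0.0108],"rotation":[-1.07,-1.69,0],"jaw":0},{"delta_pos":[0.0128,-0.0129,-0.0108],"rotation":[-1.07,-1.69,0],"jaw":0},{"delta_pos":[0.0128,-0.0129,-0.0108],"rotation":[-1.07,-1.69,0],"jaw":0},{"delta_pos":[0.0128,-0.0129,-0.0108],"rotation":[-1.07,-1.69,0],"jaw":0}]'
python3 - <<'E'
from h import *
o=env.get_obs();Rt=R.from_euler('xyz',o['tool_rot'],degrees=True).as_matrix();print(Rt,o['ee_pos'])
save(cam('wrist'),'w1.png');save(cam('scene'),'s1.png')
E
```

```text
t: 2.7
ee_pos: [0.4876, 0.1125, 0.1233]
tool_rot: [179.9, 20.1, 147.7]
wrist_force: [0.4, 0.1, -0.1]
gripper_width: 0.0854
[[-0.79397741  0.53359633  0.29133285]
 [ 0.50133921  0.84573872 -0.18271564]
 [-0.34388787  0.00098449 -0.93901021]] [0.48756135 0.1125072  0.12328875]
```

View pics/w1.png

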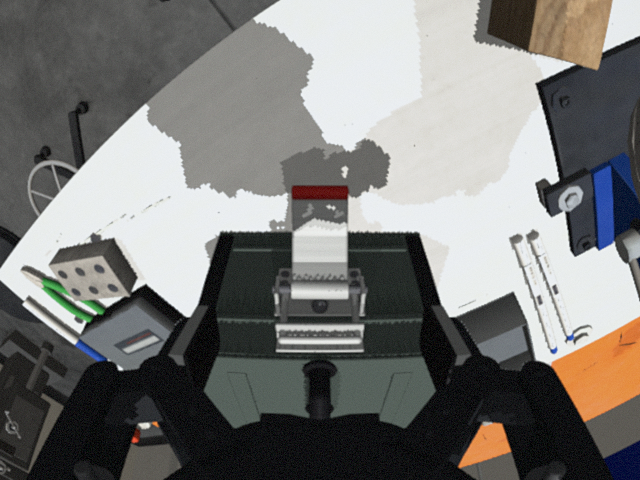

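View pics/s1.png

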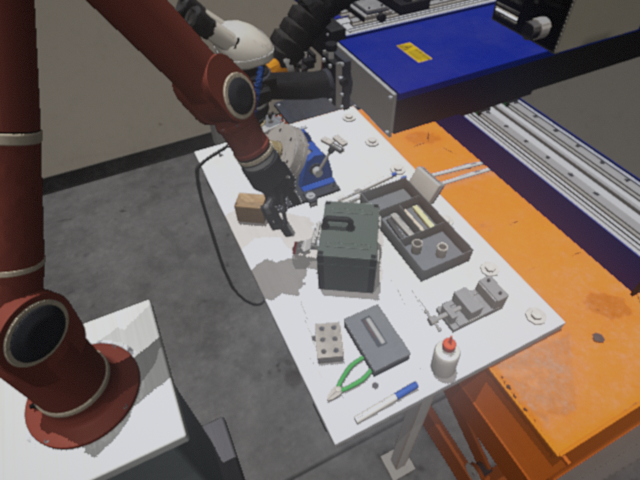

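```bash
cat >> h.py <<'E'
def wpts(c,o):
    K=c['camera_matrix'];z=c['z_map'];v,u=np.mgrid[:480,:640]
    a=(u-K[0,2])/K[0,0];b=(v-K[1,2])/K[0,0];r=np.hypot(a,b)+1e-9
    s=np.tan(np.minimum(r,1.45))/r
    P=np.stack([a*s*z,b*s*z,z],-1);T=c['T_tool_cam']
    P=P@T[:3,:3].T+T[:3,3]
    return P@R.from_euler('xyz',o['tool_rot'],degrees=True).as_matrix().T+o['ee_pos']
E
python3 - <<'E'
from h import *
o=env.get_obs();c=cam('wrist');P=wpts(c,o);f=c['frame'].astype(int)
red=(f[...,0]>110)&(f[...,1]<50)&(f[...,2]<50);red[:150]=0;red[230:]=0;red[:,:250]=0;red[:,400:]=0
q=P[red];print(red.sum(),q.mean(0),q.min(0),q.max(0))
cs=np.array([.582,.052,0]);a=np.radians(-32.3);B=np.array([[np.cos(a),np.sin(a),0],[-np.sin(a),np.cos(a),0],[0,0,1]])
print('case frame',((q-cs)@B.T).mean(0))
for v,u in [(215,320),(240,320),(255,320),(290,320),(240,240),(240,400),(360,250),(337,320)]: print(u,v,((P[v,u]-cs)@B.T).round(4))
E
```

```text
<stdin>:4: RuntimeWarning: Mean of empty slice.
  ret = um.true_divide(
Traceback (most recent call last):
ValueError: zero-size array to reduction operation minimum which has no identity
```

```bash
python3 - <<'E'
from h import *
o=env.get_obs();c=cam('wrist');P=wpts(c,o);f=c['frame'].astype(int)
print(f[193,320])
red=(f[...,0]>2.5*f[...,1])&(f[...,0]>60);red[:150]=0;red[230:]=0;red[:,:250]=0;red[:,400:]=0
q=P[red];print(red.sum(),q.mean(0))
cs=np.array([.582,.052,0]);a=np.radians(-32.3);B=np.array([[np.cos(a),np.sin(a),0],[-np.sin(a),np.cos(a),0],[0,0,1]])
q=(q-cs)@B.T
print('case frame',q.mean(0),q.min(0),q.max(0))
for v,u in [(215,320),(240,320),(255,320),(290,320),(240,240),(240,400),(360,250),(337,320)]: print(u,v,((P[v,u]-cs)@B.T).round(4))
E
```

```text
[95 22 18]
665 [0.47853462 0.11962208 0.04495115]
case frame [-0.12358936  0.00187139  0.04495115] [-0.23990735 -0.01424864  0.04016351] [-0.11868335  0.01827556  0.22942571]
320 215 [-0.1107  0.0011  0.0477]
320 240 [-0.0953  0.0011  0.0525]
320 255 [-0.0894  0.0011  0.0598]
320 290 [-0.0789  0.0011  0.0792]
240 240 [-0.0594 -0.0612  0.0086]
400 240 [-0.0591  0.0636  0.0083]
250 360 [-0.0591 -0.0388  0.1164]
320 337 [-0.0659  0.0011  0.104 ]
```

```bash
python3 -m crank '[{"delta_pos":[0,0,-0.02],"rotation":[0,0,0],"jaw":0},{"delta_pos":[0,0,-0.02],"rotation":[0,0,0],"jaw":0},{"delta_pos":[0,0,-0.02],"rotation":[0,0,0],"jaw":0},{"delta_pos":[0,0,-0.015],"rotation":[0,0,0],"jaw":0},{"delta_pos":[0,0,-0.015],"rotation":[0,0,0],"jaw":0},{"delta_pos":[0,0,-0.01],"rotation":[0,0,0],"jaw":0},{"delta_pos":[0,0,0],"rotation":[0,0,0],"jaw":0}]'
python3 -m crank '[{"delta_pos":[0,0,0],"rotation":[0,0,0],"jaw":160},{"delta_pos":[0,0,0],"rotation":[0,0,0],"jaw":160},{"delta_pos":[0,0,0],"rotation":[0,0,0],"jaw":200},{"delta_pos":[0,0,0],"rotation":[0,0,0],"jaw":200},{"delta_pos":[0,0,0],"rotation":[0,0,0],"jaw":200},{"delta_pos":[0,0,0],"rotation":[0,0,0],"jaw":200},{"delta_pos":[0,0,0],"rotation":[0,0,0],"jaw":200},{"delta_pos":[0,0,0],"rotation":[0,0,0],"jaw":200}]' 40
python3 - <<'E'
from h import *
save(cam('wrist'),'w2.png')
E
```

```text
t: 3.48
ee_pos: [0.4871, 0.1148, 0.0236]
tool_rot: [-179.8, 19.8, 147.9]
wrist_force: [-0.5, 0.0, 0.4]
gripper_width: 0.0853
t: 4.15
ee_pos: [0.4873, 0.1131, 0.0254]
tool_rot: [-179.9, 19.9, 147.7]
wrist_force: [-1.9, -0.0, 6.5]
gripper_width: 0.0327
```

View pics/w2.png

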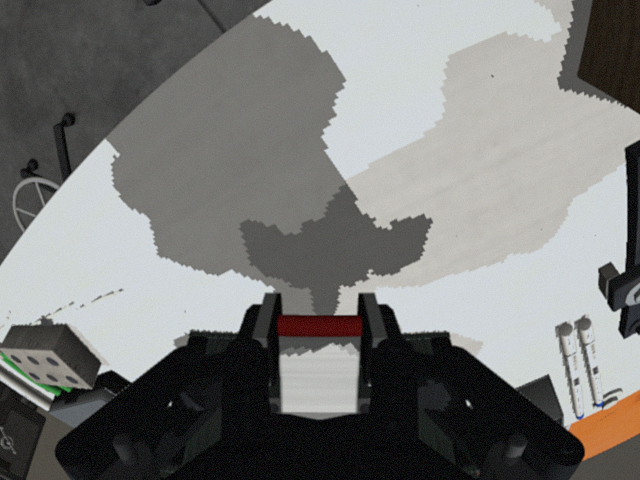

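```bash
python3 -m crank '[{"delta_pos":[-0.0032,0.002,0.006],"rotation":[0,0,0],"jaw":200},{"delta_pos":[-0.0032,0.002,0.006],"rotation":[0,0,0],"jaw":200},{"delta_pos":[-0.0018,0.0011,0.0068],"rotation":[0,0,0],"jaw":200},{"delta_pos":[-0.0018,0.0011,0.0068],"rotation":[0,0,0],"jaw":200},{"delta_pos":[-0.0003,0.0002,0.0071],"rotation":[0,0,0],"jaw":200},{"delta_pos":[-0.0003,0.0002,0.0071],"rotation":[0,0,0],"jaw":200},{"delta_pos":[0.0013,-0.0008,0.007],"rotation":[0,0,0],"jaw":200},{"delta_pos":[0.0013,-0.0008,0.007],"rotation":[0,0,0],"jaw":200},{"delta_pos":[0,0,0],"rotation":[0,0,0],"jaw":200}]'
python3 - <<'E'
from h import *
save(cam('wrist'),'w3.png')
E
```

```text
t: 4.95
ee_pos: [0.479, 0.1183, 0.0795]
tool_rot: [-179.9, 19.9, 147.7]
wrist_force: [-0.6, -0.9, -1.3]
gripper_width: 0.0329
```

View pics/w3.png

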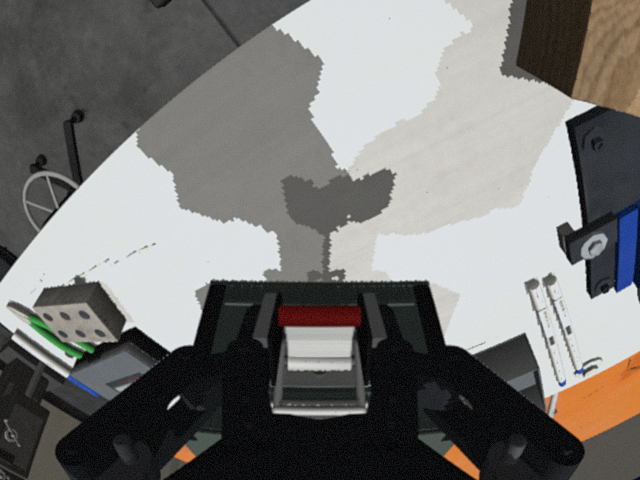

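```bash
python3 -m crank '[{"delta_pos":[0.0028,-0.0018,0.0064],"rotation":[0,0,0],"jaw":200},{"delta_pos":[0.0028,-0.0018,0.0064],"rotation":[0,0,0],"jaw":200},{"delta_pos":[0.004,-0.0025,0.0053],"rotation":[0,0,0],"jaw":200},{"delta_pos":[0.004,-0.0025,0.0053],"rotation":[0,0,0],"jaw":200},{"delta_pos":[0.0044,-0.0028,0.0034],"rotation":[0,0,0],"jaw":200},{"delta_pos":[0.0044,-0.0028,0.0034],"rotation":[0,0,0],"jaw":200},{"delta_pos":[0.002,-0.0013,0.001],"rotation":[0,0,0],"jaw":200},{"delta_pos":[0,0,0],"rotation":[0,0,0],"jaw":200}]'
python3 - <<'E'
from h import *
save(cam('wrist'),'w4.png')
E
```

```text
t: 5.67
ee_pos: [0.5048, 0.102, 0.111]
tool_rot: [-179.9, 20.0, 147.6]
wrist_force: [-5.5, 0.5, 6.2]
gripper_width: 0.0326
```

View pics/w4.png

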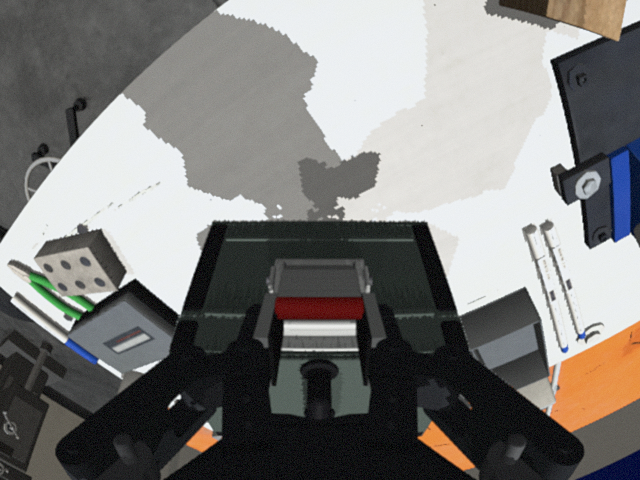

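```bash
python3 -m crank '[{"delta_pos":[0,0,0],"rotation":[0,0,0],"jaw":60},{"delta_pos":[0,0,0],"rotation":[0,0,0],"jaw":60},{"delta_pos":[0,0,0],"rotation":[0,0,0],"jaw":60},{"delta_pos":[0,0,0],"rotation":[0,0,0],"jaw":60},{"delta_pos":[0,0,0.02],"rotation":[0,0,0],"jaw":60},{"delta_pos":[0,0,0.02],"rotation":[0,0,0],"jaw":60},{"delta_pos":[0,0,0.02],"rotation":[0,0,0],"jaw":60},{"delta_pos":[0,0,0.02],"rotation":[0,0,0],"jaw":60},{"delta_pos":[0,0,0.01],"rotation":[0,0,0],"jaw":60},{"delta_pos":[0,0,0],"rotation":[0,0,0],"jaw":60}]'
python3 -m crank '[{"delta_pos":[0.0106,-0.0068,0],"rotation":[2.14,3.38,0],"jaw":60},{"delta_pos":[0.0106,-0.0068,0],"rotation":[2.14,3.38,0],"jaw":60},{"delta_pos":[0.0106,-0.0068,0],"rotation":[2.14,3.38,0],"jaw":60},{"delta_pos":[0.0106,-0.0068,0],"rotation":[2.14,3.38,0],"jaw":60},{"delta_pos":[0.0106,-0.0068,0],"rotation":[2.14,3.38,0],"jaw":60},{"delta_pos":[0,0,0],"rotation":[0,0,0],"jaw":60}]'
python3 - <<'E'
from h import *
save(cam('wrist'),'w5.png');c=cam('top');cv2.imwrite('pics/t5.png',cv2.resize(c['frame'][170:310,250:370,::-1],None,fx=4,fy=4));save(cam('scene'),'s5.png')
E
```

```text
t: 6.55
ee_pos: [0.5057, 0.1032, 0.2021]
tool_rot: [179.8, 20.1, 147.6]
wrist_force: [0.2, 0.5, 0.9]
gripper_width: 0.0658
t: 7.05
ee_pos: [0.561, 0.063, 0.1983]
tool_rot: [-179.8, 0.1, 147.2]
wrist_force: [0.3, -1.4, 0.3]
gripper_width: 0.0654
```

View pics/w5.png

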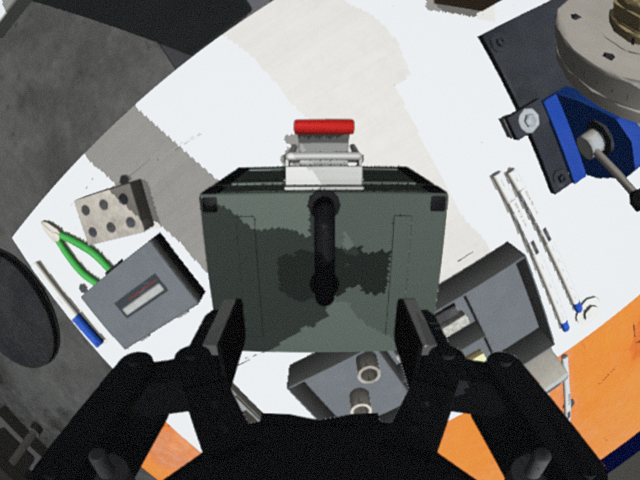

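View pics/s5.png

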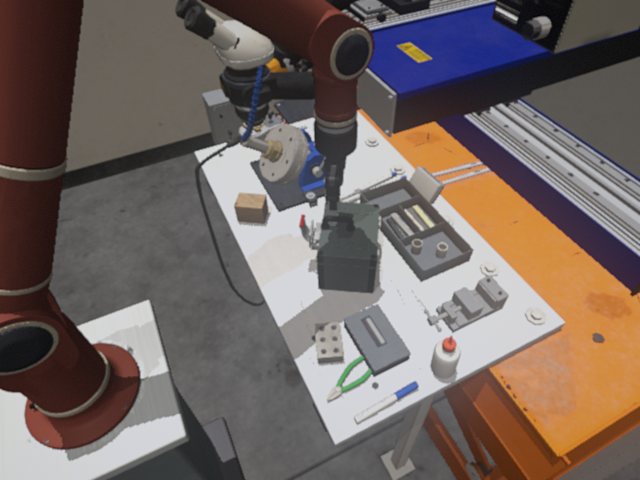

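```bash
python3 - <<'E'
from h import *
o=env.get_obs();c=cam('wrist');P=wpts(c,o);f=c['frame'].astype(int);print(o['ee_pos'],o['tool_rot'])
cs=np.array([.582,.052,0]);a=np.radians(-32.3);B=np.array([[np.cos(a),np.sin(a),0],[-np.sin(a),np.cos(a),0],[0,0,1]])
Q=(P-cs)@B.T
red=(f[...,0]>2.5*f[...,1])&(f[...,0]>60);red[:100]=0;red[150:]=0;red[:,:280]=0;red[:,380:]=0
print('red',np.median(Q[red],0))
h=(abs(Q[...,2]-.146)<.006)&(abs(Q[...,1])<.02)&(Q[...,0]>-.1)&(Q[...,0]<.03)
h[:185]=0;h[305:]=0
q=Q[h];print('handle',len(q),q.mean(0),q.min(0),q.max(0))
print(cv2.minAreaRect(P[h][:,:2].astype(np.float32)*1000))
l=(abs(Q[...,2]-.117)<.004)&(abs(Q[...,1])<.1);l[:180]=0;print(cv2.minAreaRect(P[l][:,:2].astype(np.float32)*1000))
E
```

```text
[0.55598098 0.06886424 0.19813566] [-1.79797701e+02 -1.78720055e-01  1.47695558e+02]
red [-0.10013162  0.00219831  0.13318005]
handle 1720 [-0.03243646  0.00183359  0.14691235] [-0.05677918 -0.00416277  0.14005307] [-0.00392845  0.00791325  0.15075033]
((557.3211059570312, 69.7927474975586), (12.003549575805664, 52.83378601074219), 57.483970642089844)
((582.6113891601562, 54.44934844970703), (161.2790069580078, 121.94668579101562), 58.09185028076172)
```

```bash
python3 -m crank '[{"delta_pos":[0.001,0,-0.016],"rotation":[0,0,0],"jaw":60},{"delta_pos":[0,0,-0.016],"rotation":[0,0,0],"jaw":60},{"delta_pos":[0,0,-0.016],"rotation":[0,0,0],"jaw":100},{"delta_pos":[0,0,-0.014],"rotation":[0,0,0],"jaw":120},{"delta_pos":[0,0,-0.01],"rotation":[0,0,0],"jaw":120},{"delta_pos":[0,0,0],"rotation":[0,0,0],"jaw":250},{"delta_pos":[0,0,0],"rotation":[0,0,0],"jaw":250},{"delta_pos":[0,0,0],"rotation":[0,0,0],"jaw":250},{"delta_pos":[0,0,0],"rotation":[0,0,0],"jaw":250},{"delta_pos":[0,0,0],"rotation":[0,0,0],"jaw":250},{"delta_pos":[0,0,0],"rotation":[0,0,0],"jaw":250}]' 40
python3 - <<'E'
from h import *
save(cam('wrist'),'w6.png')
E
```

```text
t: 8.17
ee_pos: [0.5571, 0.0686, 0.1281]
tool_rot: [-179.8, -0.1, 147.7]
wrist_force: [-3.9, -1.2, 4.0]
gripper_width: 0.0106
```

View pics/w6.png

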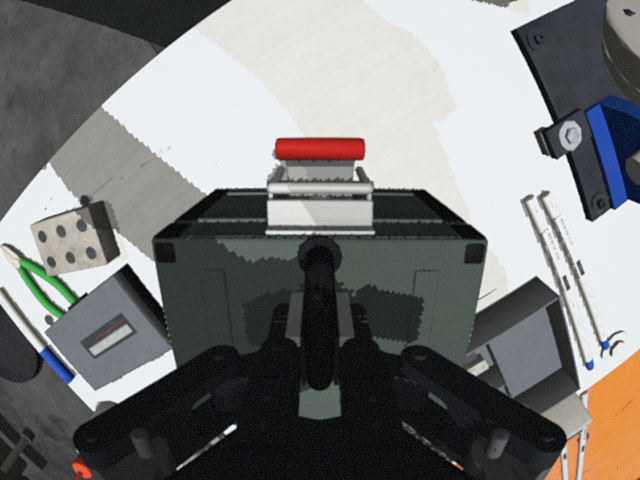

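```bash
python3 - <<'E'
import numpy as np
th=np.radians(np.arange(0,97,4.8)); ta=th/3
x=-90*np.cos(th)+51*np.sin(th)-17*np.sin(ta); z=51*np.cos(th)+90*np.sin(th)-17*np.cos(ta)
d=np.diff(np.c_[x,z],axis=0)
for i,(a,b) in enumerate(d): print(i,np.degrees(th[i+1]).round(1),[round(v,1) for v in (a*.845,-a*.534,b)])
print('tilt/step',1.6*.534,1.6*.845)
E
```

```text
0 4.8 [np.float64(3.5), np.float64(-2.2), np.float64(7.4)]
1 9.6 [np.float64(4.0), np.float64(-2.5), np.float64(7.0)]
2 14.4 [np.float64(4.5), np.float64(-2.8), np.float64(6.5)]
3 19.2 [np.float64(4.9), np.float64(-3.1), np.float64(6.0)]
4 24.0 [np.float64(5.3), np.float64(-3.4), np.float64(5.5)]
5 28.8 [np.float64(5.7), np.float64(-3.6), np.float64(4.9)]
6 33.6 [np.float64(6.0), np.float64(-3.8), np.float64(4.3)]
7 38.4 [np.float64(6.3), np.float64(-4.0), np.float64(3.7)]
8 43.2 [np.float64(6.5), np.float64(-4.1), np.float64(3.0)]
9 48.0 [np.float64(6.7), np.float64(-4.2), np.float64(2.3)]
10 52.8 [np.float64(6.8), np.float64(-4.3), np.float64(1.7)]
11 57.6 [np.float64(6.9), np.float64(-4.4), np.float64(0.9)]
12 62.4 [np.float64(6.9), np.float64(-4.4), np.float64(0.2)]
13 67.2 [np.float64(6.9), np.float64(-4.4), np.float64(-0.5)]
14 72.0 [np.float64(6.9), np.float64(-4.3), np.float64(-1.2)]
15 76.8 [np.float64(6.7), np.float64(-4.3), np.float64(-1.9)]
16 81.6 [np.float64(6.6), np.float64(-4.2), np.float64(-2.6)]
17 86.4 [np.float64(6.4), np.float64(-4.0), np.float64(-3.2)]
18 91.2 [np.float64(6.1), np.float64(-3.9), np.float64(-3.9)]
19 96.0 [np.float64(5.8), np.float64(-3.7), np.float64(-4.5)]
tilt/step 0.8544 1.352
```

```bash
python3 -m crank '[{"delta_pos":[0.0035,-0.0022,0.0074],"rotation":[0.85,1.35,0],"jaw":250},{"delta_pos":[0.004,-0.0025,0.007],"rotation":[0.85,1.35,0],"jaw":250},{"delta_pos":[0.0045,-0.0028,0.0065],"rotation":[0.85,1.35,0],"jaw":250},{"delta_pos":[0.0049,-0.0031,0.006],"rotation":[0.85,1.35,0],"jaw":250},{"delta_pos":[0.0053,-0.0034,0.0055],"rotation":[0.85,1.35,0],"jaw":250},{"delta_pos":[0.0057,-0.0036,0.0049],"rotation":[0.85,1.35,0],"jaw":250},{"delta_pos":[0.006,-0.0038,0.0043],"rotation":[0.85,1.35,0],"jaw":250},{"delta_pos":[0,0,0],"rotation":[0,0,0],"jaw":250}]'
python3 - <<'E'
from h import *
save(cam('scene'),'s7.png')
E
```

```text
t: 8.88
ee_pos: [0.59, 0.0476, 0.1674]
tool_rot: [-179.7, -11.7, 147.6]
wrist_force: [-5.0, -0.2, -2.0]
gripper_width: 0.0104
```

View pics/s7.png

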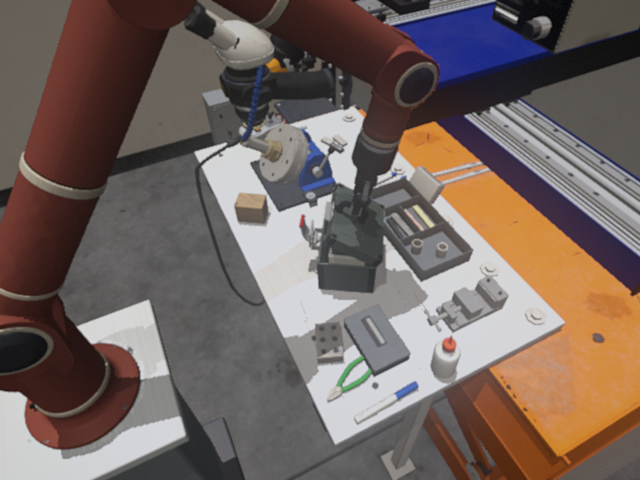

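```bash
python3 - <<'E'
from h import *
c=cam('top');P=pts(c);f=c['frame'].astype(int)
m=(f[...,2]>1.6*f[...,0])&(f[...,2]>60)&(P[...,2]>.25)&(P[...,0]>.55)&(P[...,0]<1)
q=P[m];print(q.min(0),q.max(0)); 
m=(f[...,2]>1.6*f[...,0])&(f[...,2]>60)&(P[...,2]>.25)&(P[...,0]>.55)&(P[...,0]<.75);q=P[m];print(q.min(0),q.max(0))
save(c,'t7.png')
E
```

```text
[0.58220327 0.11660129 0.28928756] [0.99999378 0.600803   0.44185329]
[0.58220327 0.11660129 0.28928756] [0.74999236 0.52752653 0.42684614]
```

View pics/t7.png

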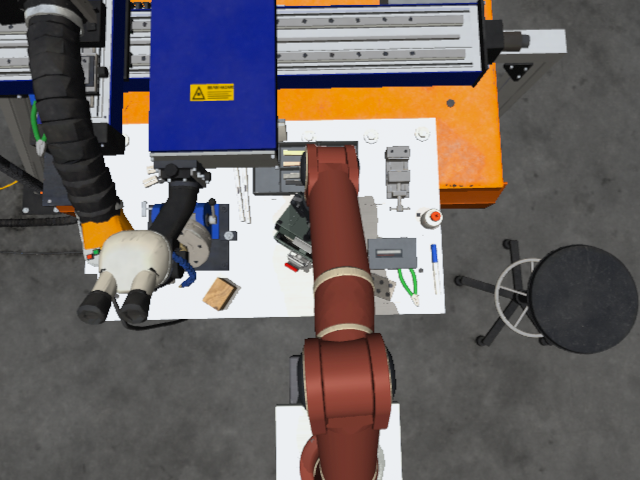

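```bash
python3 -m crank '[{"delta_pos":[0.0063,-0.004,0.0037],"rotation":[0.85,1.35,0],"jaw":250},{"delta_pos":[0.0065,-0.0041,0.003],"rotation":[0.85,1.35,0],"jaw":250},{"delta_pos":[0.0067,-0.0042,0.0023],"rotation":[0.85,1.35,0],"jaw":250},{"delta_pos":[0.0068,-0.0043,0.0017],"rotation":[0.85,1.35,0],"jaw":250},{"delta_pos":[0.0069,-0.0044,0.0009],"rotation":[0.85,1.35,0],"jaw":250},{"delta_pos":[0.0069,-0.0044,0.0002],"rotation":[0.85,1.35,0],"jaw":250},{"delta_pos":[0.0069,-0.0044,-0.0005],"rotation":[0.85,1.35,0],"jaw":250},{"delta_pos":[0,0,0],"rotation":[0,0,0],"jaw":250}]'
python3 - <<'E'
from h import *
c=cam('top');save(c,'t8.png');save(cam('scene'),'s8.png')
E
```

```text
t: 9.65
ee_pos: [0.6375, 0.0175, 0.1788]
tool_rot: [-179.7, -22.7, 147.6]
wrist_force: [-5.8, -0.8, -4.3]
gripper_width: 0.0102
```

View pics/t8.png

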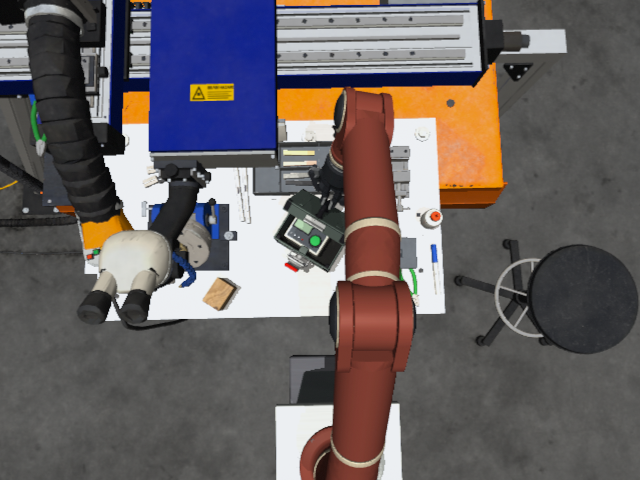

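View pics/s8.png

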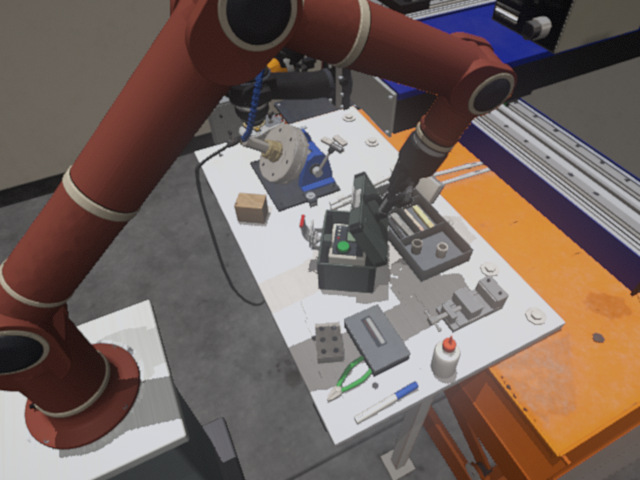

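```bash
python3 - <<'E'
from h import *
c=cam('top');P=pts(c)
for v in [60,80,86,92,100,110,118,125]: print(v,[P[v,u].round(3).tolist() for u in (300,330,420)], 'arm',P[v,370].round(3))
E
```

```text
60 [[0.955, 0.07, 0.24], [0.955, 0.003, 0.239], [0.954, -0.201, 0.233]] arm [ 0.954 -0.087  0.236]
80 [[0.925, 0.072, 0.206], [0.926, 0.003, 0.201], [0.923, -0.207, 0.197]] arm [ 0.926 -0.09   0.197]
86 [[0.924, 0.074, 0.176], [0.925, 0.002, 0.172], [0.923, -0.214, 0.165]] arm [ 0.924 -0.093  0.169]
92 [[1.0, 0.082, -0.024], [0.998, -0.003, -0.025], [0.995, -0.258, -0.029]] arm [ 0.997 -0.116 -0.028]
100 [[0.978, 0.083, -0.029], [0.978, -0.002, -0.031], [0.97, -0.256, -0.025]] arm [ 0.749 -0.054  0.497]
110 [[0.948, 0.083, -0.027], [0.947, -0.001, -0.029], [0.941, -0.255, -0.027]] arm [ 0.731 -0.053  0.498]
118 [[0.924, 0.083, -0.024], [0.924, -0.001, -0.029], [0.908, -0.248, -0.001]] arm [ 0.71  -0.05   0.517]
125 [[0.896, 0.083, -0.003], [0.894, 0.0, -0.004], [0.886, -0.246, 0.003]] arm [ 0.696 -0.049  0.525]
```

Plenty of clearance (beam at x≥0.92, z≤0.24). Continue without more tilt.

```bash
python3 -m crank '[{"delta_pos":[0.0072,-0.0046,-0.0014],"rotation":[0,0,0],"jaw":250},{"delta_pos":[0.0071,-0.0045,-0.0021],"rotation":[0,0,0],"jaw":250},{"delta_pos":[0.0069,-0.0044,-0.0028],"rotation":[0,0,0],"jaw":250},{"delta_pos":[0.0067,-0.0042,-0.0035],"rotation":[0,0,0],"jaw":250},{"delta_pos":[0.0064,-0.0041,-0.0041],"rotation":[0,0,0],"jaw":250},{"delta_pos":[0.0061,-0.0039,-0.0047],"rotation":[0,0,0],"jaw":250},{"delta_pos":[0,0,0],"rotation":[0,0,0],"jaw":250},{"delta_pos":[0,0,0],"rotation":[0,0,0],"jaw":250}]'
python3 - <<'E'
from h import *
save(cam('scene'),'s9.png');save(cam('wrist'),'w9.png')
c=cam('scene');P=pts(c)
cs=np.array([.582,.053,0]);a=np.radians(-32.3);B=np.array([[np.cos(a),np.sin(a),0],[-np.sin(a),np.cos(a),0],[0,0,1]])
Q=(P-cs)@B.T
m=(abs(Q[...,1]-.0)<.07)&(Q[...,2]>.12)&(Q[...,2]<.205)&(Q[...,0]>0)&(Q[...,0]<.2);q=Q[m]
import collections
for y in (-.06,.04):
  for z in (.13,.15,.17,.19):
    k=(abs(q[:,1]-y)<.02)&(abs(q[:,2]-z)<.008)
    if k.any(): print(y,z,np.median(q[k,0]).round(4),q[k,0].min().round(4),k.sum())
E
```

```text
t: 10.47
ee_pos: [0.6821, -0.0097, 0.1627]
tool_rot: [-180.0, -21.8, 147.7]
wrist_force: [3.5, -3.5, -0.9]
gripper_width: 0.0016
-0.06 0.13 0.0844 0.0843 2
-0.06 0.15 0.0803 0.0795 11
-0.06 0.17 0.0785 0.0777 7
-0.06 0.19 0.0764 0.0759 9
0.04 0.13 0.0821 0.082 4
0.04 0.15 0.0811 0.0807 4
0.04 0.19 0.0775 0.0775 2
```

View pics/s9.png

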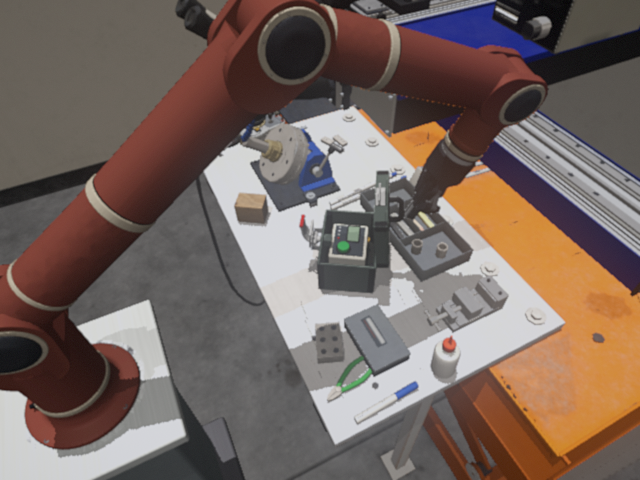

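View pics/w9.png

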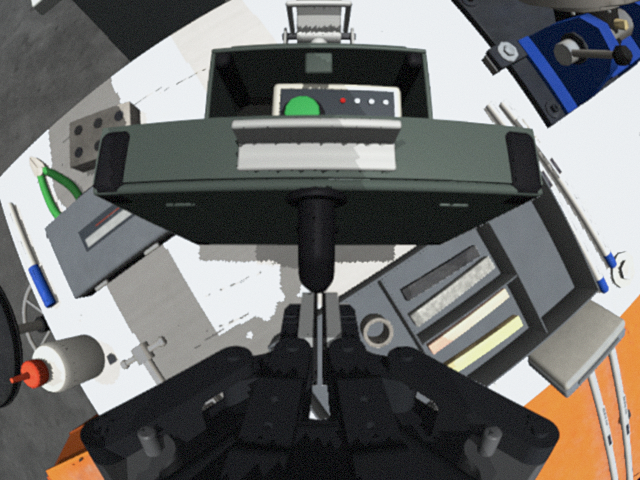

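```bash
python3 - <<'E'
from h import *
cs=np.array([.582,.053,0]);a=np.radians(-32.3);B=np.array([[np.cos(a),np.sin(a),0],[-np.sin(a),np.cos(a),0],[0,0,1]])
o=env.get_obs();print(o['ee_pos'],o['gripper_width']);c=cam('wrist');P=wpts(c,o);Q=(P-cs)@B.T
print('tcp case',B@(o['ee_pos']-cs))
for u in (170,470):
  for v in (135,150,165,180,195,205,215,225): print(u,v,Q[v,u].round(4))
for u,v in ((320,195),(318,240),(318,280)): print('handle',u,v,Q[v,u].round(4))
print('key',Q[105,302].round(4),P[105,302])
E
```

```text
[ 0.68142529 -0.00916227  0.16323063] 0.001473477231687583
tcp case [0.11725696 0.00058475 0.16323063]
170 135 [ 0.0521 -0.0497  0.2117]
170 150 [ 0.0579 -0.0488  0.2128]
170 165 [ 0.0633 -0.0481  0.2133]
170 180 [ 0.0683 -0.048   0.2126]
170 195 [ 0.0725 -0.0499  0.2074]
170 205 [ 0.0747 -0.0534  0.1988]
170 215 [ 0.0763 -0.0611  0.1805]
170 225 [ 0.0787 -0.0698  0.1597]
470 135 [0.052  0.0536 0.2116]
470 150 [0.0581 0.0522 0.2135]
470 165 [0.0631 0.0522 0.2126]
470 180 [0.0683 0.0517 0.2128]
470 195 [0.0727 0.053  0.2091]
470 205 [0.0742 0.0586 0.1957]
470 215 [0.0764 0.0646 0.1816]
470 225 [0.0787 0.0735 0.1605]
handle 320 195 [0.0745 0.0018 0.2147]
handle 318 240 [0.0883 0.0012 0.2138]
handle 318 280 [0.1007 0.0012 0.2104]
key [-0.0157 -0.0108  0.0757] [0.56297996 0.05225024 0.07571821]
```

```bash
python3 -m crank '[{"delta_pos":[0.0032,-0.002,0.0093],"rotation":[0,0,0],"jaw":255},{"delta_pos":[0.0032,-0.002,0.0093],"rotation":[0,0,0],"jaw":255},{"delta_pos":[0.0064,-0.004,0.0186],"rotation":[0,0,0],"jaw":255},{"delta_pos":[0.0064,-0.004,0.0186],"rotation":[0,0,0],"jaw":255},{"delta_pos":[0.0064,-0.004,0.0186],"rotation":[0,0,0],"jaw":255},{"delta_pos":[0.0064,-0.004,0.0186],"rotation":[0,0,0],"jaw":255},{"delta_pos":[0.0064,-0.004,0.0186],"rotation":[0,0,0],"jaw":255},{"delta_pos":[0,0,0.02],"rotation":[0,0,0],"jaw":255},{"delta_pos":[0,0,0.0],"rotation":[0,0,0],"jaw":255}]'
python3 - <<'E'
from h import *
cs=np.array([.582,.053,0]);a=np.radians(-32.3);B=np.array([[np.cos(a),np.sin(a),0],[-np.sin(a),np.cos(a),0],[0,0,1]])
for n in ['scene','top','wrist']:
    o=env.get_obs();c=cam(n);save(c,n+'10.png');f=c['frame'].astype(int);P=wpts(c,o) if n=='wrist' else pts(c)
    Q=(P-cs)@B.T
    g=(f[...,1]>1.6*f[...,0])&(f[...,1]>1.5*f[...,2])&(f[...,1]>60)&(abs(Q[...,0])<.06)&(abs(Q[...,1])<.08)&(Q[...,2]>.06)&(Q[...,2]<.09)
    if not g.any(): continue
    nn,l,s,ce=cv2.connectedComponentsWithStats(g.astype(np.uint8));k=1+np.argmax(s[1:,4]);g=l==k
    print(n,s[k],ce[k],np.median(P[g],0)); t=g&(abs(P[...,2]-.074)<.004)
    if t.any(): print(' top',P[t].mean(0),cv2.minEnclosingCircle(P[t][:,:2].astype(np.float32)*1000),B@(P[t].mean(0)-cs))
    if n!='wrist': print(' ray',ray(c,*ce[k],.074))
    for u,v in ((170,0),):pass
    if n=='scene': cv2.imwrite('pics/keycrop.png',cv2.resize(c['frame'][160:300,290:420,::-1],None,fx=4,fy=4))
E
```

```text
t: 11.42
ee_pos: [0.7187, -0.0304, 0.299]
tool_rot: [179.7, -22.0, 148.0]
wrist_force: [0.1, 0.8, 1.2]
gripper_width: -0.0002
scene [338 242  11   9  79] [343.05063291 245.64556962] [0.56655519 0.04696978 0.07436646]
 top [0.56618576 0.04734098 0.0742413 ] ((566.145751953125, 47.82685089111328), 12.465780258178711) [-0.01034327 -0.01323373  0.0742413 ]
 ray [0.56627542 0.04750019 0.074     ]
top [310 235  11  11  94] [314.80851064 240.25531915] [0.56694354 0.04692141 0.07315962]
 top [0.56584389 0.04829504 0.07397445] ((566.1858520507812, 48.94765853881836), 12.717035293579102) [-0.01114203 -0.01260998  0.07397445]
 ray [0.5665939  0.04731005 0.074     ]
wrist [295 114  25  16 313] [306.76996805 121.84025559] [0.56515251 0.05127949 0.07471761]
 top [0.56543834 0.05086262 0.07476391] ((566.8023681640625, 49.68710708618164), 13.178818702697754) [-0.01285683 -0.01065641  0.07476391]
```

View pics/wrist10.png

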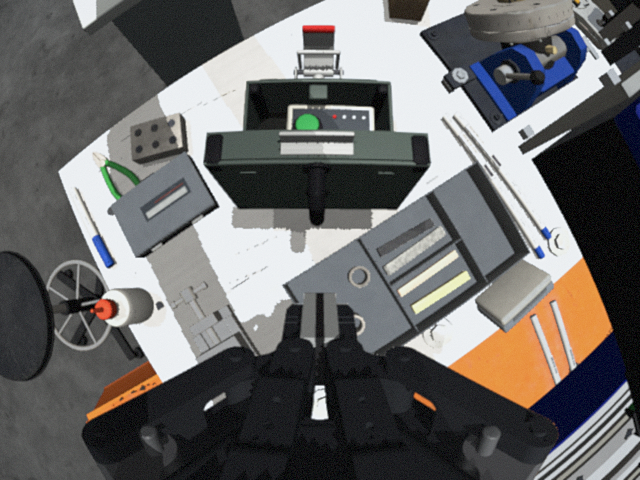

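View pics/keycrop.png

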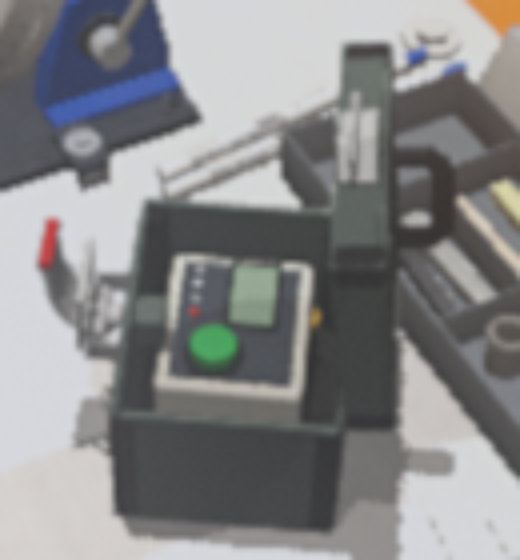

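```bash
python3 -m crank '[{"delta_pos":[-0.019,0.0098,0],"rotation":[-1.47,-2.32,0],"jaw":255},{"delta_pos":[-0.019,0.0098,0],"rotation":[-1.47,-2.32,0],"jaw":255},{"delta_pos":[-0.019,0.0098,0],"rotation":[-1.47,-2.32,0],"jaw":255},{"delta_pos":[-0.019,0.0098,0],"rotation":[-1.47,-2.32,0],"jaw":255},{"delta_pos":[-0.019,0.0098,0],"rotation":[-1.47,-2.32,0],"jaw":255},{"delta_pos":[-0.019,0.0098,0],"rotation":[-1.47,-2.32,0],"jaw":255},{"delta_pos":[-0.019,0.0098,0],"rotation":[-1.47,-2.32,0],"jaw":255},{"delta_pos":[-0.019,0.0098,0],"rotation":[-1.47,-2.32,0],"jaw":255},{"delta_pos":[0,0,0],"rotation":[0,0,0],"jaw":255},{"delta_pos":[0,0,0],"rotation":[0,0,0],"jaw":255},{"delta_pos":[0,0,0],"rotation":[0,0,0],"jaw":255}]'
python3 - <<'E'
from h import *
cs=np.array([.582,.053,0]);a=np.radians(-32.3);B=np.array([[np.cos(a),np.sin(a),0],[-np.sin(a),np.cos(a),0],[0,0,1]])
o=env.get_obs();print(o);c=cam('wrist');save(c,'w11.png');f=c['frame'].astype(int);P=wpts(c,o);Q=(P-cs)@B.T
g=(f[...,1]>1.6*f[...,0])&(f[...,1]>1.5*f[...,2])&(f[...,1]>60)&(abs(Q[...,0])<.06)&(abs(Q[...,1])<.08)&(Q[...,2]>.06)&(Q[...,2]<.09)
print(g.sum(),P[g].mean(0) if g.any() else '')
E
```

```text
t: 12.48
ee_pos: [0.5653, 0.0463, 0.293]
tool_rot: [-179.8, -0.5, 147.7]
wrist_force: [1.0, -0.3, -0.7]
gripper_width: -0.0002
{'t': 12.4833, 'qpos': array([-8.13305033, 24.88044339,  2.02832835, 89.91052815, -1.09442344,
       65.73949226, 51.89188197]), 'dq': array([ 1.06182228,  1.30050465,  0.95059324, -2.16174477,  0.03372087,
        0.23075621,  0.0629796 ]), 'joint_torque': array([-8.05026144e-01, -3.97374952e+01,  1.25259454e-01, -1.69812047e+01,
       -6.24722312e-02,  8.26182333e-02, -5.19427085e-04]), 'ee_pos': array([0.56531644, 0.04628227, 0.29297839]), 'tool_rot': array([-179.79336684,   -0.49105552,  147.72582387]), 'wrist_force': array([ 1.00998952, -0.31615544, -0.68854123]), 'ft_torque': array([-0.04139292, -0.06369373, -0.00033407]), 'gripper_width': -0.0001592794837401516}
552 [0.56685416 0.04990124 0.07372737]
```

View pics/w11.png

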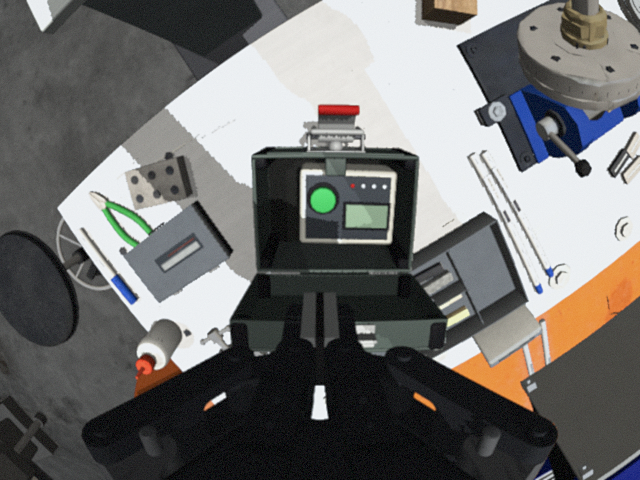

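```bash
python3 -m crank '[{"delta_pos":[0.001,0.0015,-0.025],"rotation":[0,0,0],"jaw":255},{"delta_pos":[0,0,-0.025],"rotation":[0,0,0],"jaw":255},{"delta_pos":[0,0,-0.025],"rotation":[0,0,0],"jaw":255},{"delta_pos":[0,0,-0.025],"rotation":[0,0,0],"jaw":255},{"delta_pos":[0,0,-0.025],"rotation":[0,0,0],"jaw":255},{"delta_pos":[0,0,-0.025],"rotation":[0,0,0],"jaw":255},{"delta_pos":[0,0,-0.025],"rotation":[0,0,0],"jaw":255},{"delta_pos":[0,0,-0.02],"rotation":[0,0,0],"jaw":255},{"delta_pos":[0,0,0],"rotation":[0,0,0],"jaw":255},{"delta_pos":[0,0,0],"rotation":[0,0,0],"jaw":255},{"delta_pos":[0,0,0],"rotation":[0,0,0],"jaw":255}]'
python3 - <<'E'
from h import *
o=env.get_obs();print(o['ee_pos'],o['wrist_force']);save(cam('wrist'),'w12.png')
c=cam('scene');cv2.imwrite('pics/s12.png',cv2.resize(c['frame'][130:330,250:450,::-1],None,fx=3,fy=3))
E
```

```text
t: 13.45
ee_pos: [0.5681, 0.0473, 0.0991]
tool_rot: [-179.9, -0.4, 147.6]
wrist_force: [0.5, 0.2, 0.6]
gripper_width: 0.0005
[0.56811038 0.04730602 0.09906601] [0.49726109 0.21948501 0.61333178]
```

View pics/w12.png

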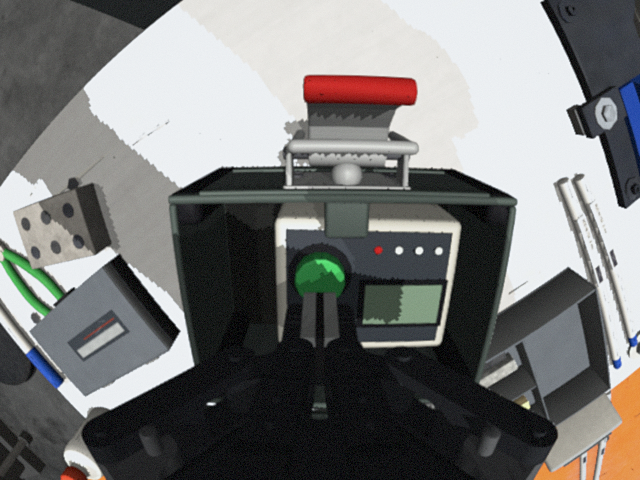

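View pics/s12.png

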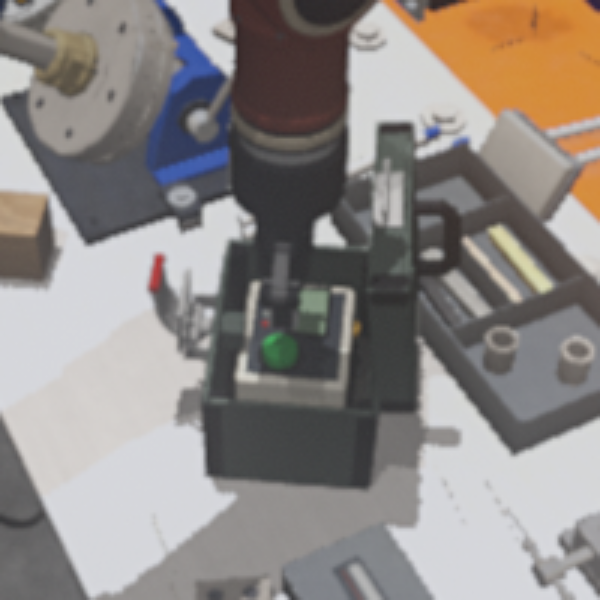

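```bash
python3 -m crank '[{"delta_pos":[0,0,-0.01],"rotation":[0,0,0],"jaw":255},{"delta_pos":[0,0,-0.008],"rotation":[0,0,0],"jaw":255},{"delta_pos":[0,0,-0.003],"rotation":[0,0,0],"jaw":255},{"delta_pos":[0,0,0],"rotation":[0,0,0],"jaw":255},{"delta_pos":[0,0,0],"rotation":[0,0,0],"jaw":255},{"delta_pos":[0,0,0],"rotation":[0,0,0],"jaw":255}]'
python3 -m crank '[{"delta_pos":[0,0,-0.001],"rotation":[0,0,0],"jaw":255},{"delta_pos":[0,0,-0.001],"rotation":[0,0,0],"jaw":255},{"delta_pos":[0,0,0],"rotation":[0,0,0],"jaw":255},{"delta_pos":[0,0,0],"rotation":[0,0,0],"jaw":255}]'
python3 -m crank '[{"delta_pos":[0,0,-0.001],"rotation":[0,0,0],"jaw":255},{"delta_pos":[0,0,0],"rotation":[0,0,0],"jaw":255},{"delta_pos":[0,0,0],"rotation":[0,0,0],"jaw":255}]'
python3 -m crank '[{"delta_pos":[0,0,-0.001],"rotation":[0,0,0],"jaw":255},{"delta_pos":[0,0,0],"rotation":[0,0,0],"jaw":255},{"delta_pos":[0,0,0],"rotation":[0,0,0],"jaw":255}]'
```

```text
t: 14.05
ee_pos: [0.5667, 0.0479, 0.0774]
tool_rot: [-179.8, -0.5, 147.7]
wrist_force: [0.1, -0.1, 0.4]
gripper_width: 0.0001
t: 14.38
ee_pos: [0.5666, 0.0479, 0.0754]
tool_rot: [-179.8, -0.5, 147.7]
wrist_force: [-0.1, -0.0, -0.4]
gripper_width: -0.0001
t: 14.63
ee_pos: [0.5666, 0.0478, 0.0743]
tool_rot: [-179.8, -0.5, 147.7]
wrist_force: [-0.6, 0.4, -0.4]
gripper_width: -0.0002
t: 14.88
ee_pos: [0.5667, 0.0479, 0.0735]
tool_rot: [-179.8, -0.5, 147.7]
wrist_force: [-0.3, 0.3, 0.9]
gripper_width: 0.0001
```

```bash
python3 -m crank '[{"delta_pos":[0,0,-0.001],"rotation":[0,0,0],"jaw":255},{"delta_pos":[0,0,0],"rotation":[0,0,0],"jaw":255},{"delta_pos":[0,0,0],"rotation":[0,0,0],"jaw":255}]'|grep -E "pos|force"
python3 -m crank '[{"delta_pos":[0,0,-0.001],"rotation":[0,0,0],"jaw":255},{"delta_pos":[0,0,0],"rotation":[0,0,0],"jaw":255},{"delta_pos":[0,0,0],"rotation":[0,0,0],"jaw":255}]'|grep -E "pos|force"
python3 -m crank '[{"delta_pos":[0,0,-0.0005],"rotation":[0,0,0],"jaw":255},{"delta_pos":[0,0,0],"rotation":[0,0,0],"jaw":255},{"delta_pos":[0,0,0],"rotation":[0,0,0],"jaw":255}]'|grep -E "pos|force"
```

```text
ee_pos: [0.5668, 0.0479, 0.0726]
wrist_force: [-0.5, -0.8, 2.8]
ee_pos: [0.5667, 0.0478, 0.0716]
wrist_force: [-0.6, 0.1, 3.1]
ee_pos: [0.5667, 0.0478, 0.0711]
wrist_force: [-0.9, -0.3, 3.5]
```

```bash
for i in 1; do python3 -m crank '[{"delta_pos":[0,0,-0.0005],"rotation":[0,0,0],"jaw":255},{"delta_pos":[0,0,0],"rotation":[0,0,0],"jaw":255},{"delta_pos":[0,0,0],"rotation":[0,0,0],"jaw":255}]'|grep -E "pos|force"; done
python3 -m crank '[{"delta_pos":[0,0,-0.0005],"rotation":[0,0,0],"jaw":255},{"delta_pos":[0,0,0],"rotation":[0,0,0],"jaw":255},{"delta_pos":[0,0,0],"rotation":[0,0,0],"jaw":255}]'|grep -E "pos|force"
python3 -m crank '[{"delta_pos":[0,0,-0.0005],"rotation":[0,0,0],"jaw":255},{"delta_pos":[0,0,0],"rotation":[0,0,0],"jaw":255},{"delta_pos":[0,0,0],"rotation":[0,0,0],"jaw":255}]'|grep -E "pos|force"
```

```text
ee_pos: [0.5668, 0.0479, 0.0703]
wrist_force: [-0.4, 0.2, 3.6]
ee_pos: [0.5667, 0.0478, 0.0698]
wrist_force: [-1.0, 0.9, 3.9]
ee_pos: [0.5667, 0.0479, 0.0695]
wrist_force: [-0.5, -0.5, 4.3]
```

```bash
python3 -m crank '[{"delta_pos":[0,0,-0.0005],"rotation":[0,0,0],"jaw":255},{"delta_pos":[0,0,0],"rotation":[0,0,0],"jaw":255},{"delta_pos":[0,0,0],"rotation":[0,0,0],"jaw":255}]'|grep -E "pos|force"
python3 -m crank '[{"delta_pos":[0,0,-0.0005],"rotation":[0,0,0],"jaw":255},{"delta_pos":[0,0,0],"rotation":[0,0,0],"jaw":255},{"delta_pos":[0,0,0],"rotation":[0,0,0],"jaw":255}]'|grep -E "pos|force"
python3 -m crank '[{"delta_pos":[0,0,-0.0005],"rotation":[0,0,0],"jaw":255},{"delta_pos":[0,0,0],"rotation":[0,0,0],"jaw":255},{"delta_pos":[0,0,0],"rotation":[0,0,0],"jaw":255}]'|grep -E "pos|force"
python3 -m crank '[{"delta_pos":[0,0,-0.0005],"rotation":[0,0,0],"jaw":255},{"delta_pos":[0,0,0],"rotation":[0,0,0],"jaw":255},{"delta_pos":[0,0,0],"rotation":[0,0,0],"jaw":255}]'|grep -E "pos|force"
```

```text
ee_pos: [0.5667, 0.0478, 0.069]
wrist_force: [-0.1, -0.6, 5.0]
ee_pos: [0.5667, 0.0479, 0.0685]
wrist_force: [-1.0, -0.4, 4.7]
ee_pos: [0.5667, 0.0478, 0.0681]
wrist_force: [0.2, -0.4, 6.4]
ee_pos: [0.5668, 0.0478, 0.0677]
wrist_force: [-0.3, -0.4, 6.9]
```

```bash
python3 -m crank '[{"delta_pos":[0,0,0.003],"rotation":[0,0,0],"jaw":255},{"delta_pos":[0,0,0.005],"rotation":[0,0,0],"jaw":255},{"delta_pos":[0,0,0.015],"rotation":[0,0,0],"jaw":255},{"delta_pos":[0,0,0.025],"rotation":[0,0,0],"jaw":255},{"delta_pos":[0,0,0.025],"rotation":[0,0,0],"jaw":255},{"delta_pos":[0,0,0.025],"rotation":[0,0,0],"jaw":255},{"delta_pos":[0,0,0.025],"rotation":[0,0,0],"jaw":255},{"delta_pos":[0,0,0.025],"rotation":[0,0,0],"jaw":255},{"delta_pos":[0,0,0.025],"rotation":[0,0,0],"jaw":255},{"delta_pos":[0,0,0.025],"rotation":[0,0,0],"jaw":255},{"delta_pos":[0,0,0.02],"rotation":[0,0,0],"jaw":255},{"delta_pos":[0,0,0],"rotation":[0,0,0],"jaw":255}]'
python3 -m crank '[{"delta_pos":[0,0,0],"rotation":[0,0,0],"jaw":255},{"delta_pos":[0,0,0],"rotation":[0,0,0],"jaw":255},{"delta_pos":[0,0,0],"rotation":[0,0,0],"jaw":255}]'
python3 - <<'E'
from h import *
cs=np.array([.582,.053,0]);a=np.radians(-32.3);B=np.array([[np.cos(a),np.sin(a),0],[-np.sin(a),np.cos(a),0],[0,0,1]])
o=env.get_obs();c=cam('wrist');save(c,'w13.png');f=c['frame'].astype(int);P=wpts(c,o);Q=(P-cs)@B.T
g=(f[...,1]>1.6*f[...,0])&(f[...,1]>1.5*f[...,2])&(f[...,1]>60)&(abs(Q[...,0])<.06)&(abs(Q[...,1])<.08)&(Q[...,2]>.06)&(Q[...,2]<.09)
print('key',g.sum(),np.median(P[g],0))
red=(f[...,0]>2.5*f[...,1])&(f[...,0]>60)&(abs(Q[...,0]+.1)<.05)&(abs(Q[...,1])<.03)&(Q[...,2]>.03); print('red',np.median(Q[red],0))
for v in (275,285,295,305,315,325,335,345): print(v,Q[v,265].round(4),Q[v,410].round(4))
c=cam('scene');cv2.imwrite('pics/s13.png',cv2.resize(c['frame'][130:330,250:450,::-1],None,fx=3,fy=3))
c=cam('top');save(c,'t13.png')
E
```

```text
t: 18.38
ee_pos: [0.5684, 0.048, 0.2894]
tool_rot: [179.9, -0.1, 147.7]
wrist_force: [1.6, -0.1, -0.2]
gripper_width: 0.0
t: 18.63
ee_pos: [0.5655, 0.0478, 0.2836]
tool_rot: [-179.7, -0.6, 147.7]
wrist_force: [0.0, 0.1, 0.6]
gripper_width: -0.0003
key 581 [0.56665509 0.04998262 0.07462819]
red [-0.09903593  0.00094386  0.13306677]
275 [ 0.0589 -0.0675  0.0894] [0.0586 0.0788 0.0907]
285 [ 0.0622 -0.0654  0.1057] [0.0624 0.0757 0.1061]
295 [ 0.073  -0.066   0.1059] [0.0729 0.0765 0.1071]
305 [ 0.08   -0.0654  0.1136] [0.0799 0.0755 0.1149]
315 [ 0.0776 -0.062   0.137 ] [0.078  0.0704 0.1376]
325 [ 0.0744 -0.0588  0.1593] [0.0755 0.0654 0.159 ]
335 [ 0.051  -0.0504  0.2105] [0.0509 0.0513 0.2118]
345 [ 0.0583 -0.0507  0.2124] [0.0585 0.0519 0.2133]
```

View pics/s13.png

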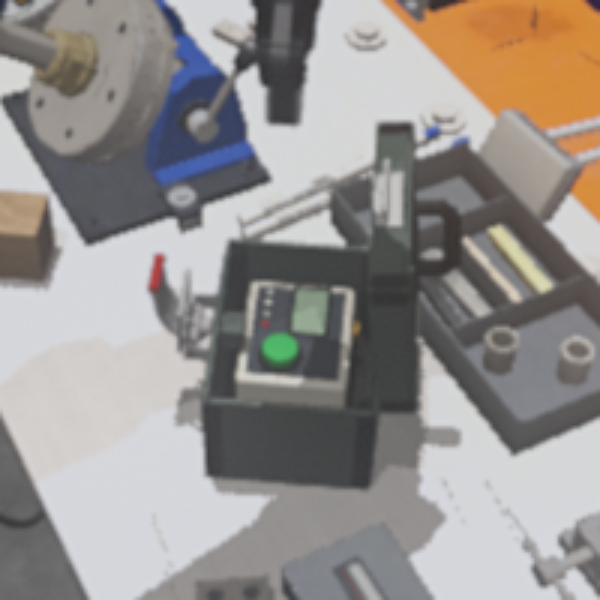

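View pics/w13.png

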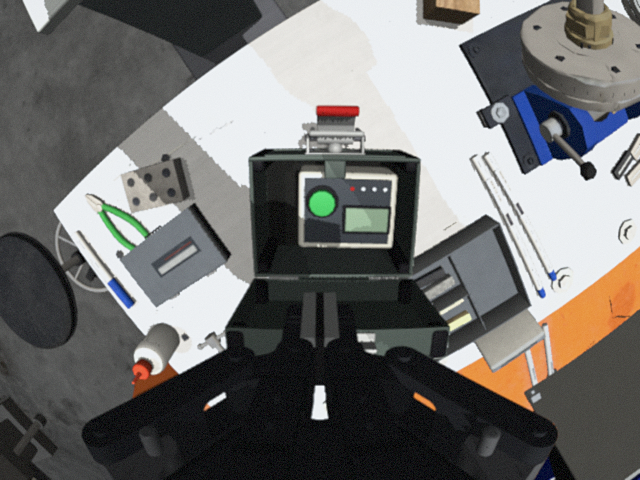

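```bash
python3 - <<'E'
from h import *
print(env.hand_in())
E
```

```text
the job is handed in; nothing more can be done
None
```

The meter has been switched on as asked and the job is handed in at about 19 s; `hand_in` gives no verdict, so the result below rests on my own checks.

- **Latch:** I gripped the lever by its side edges and carried it over to its stop while the lid was still shut. In the last picture the red edge is at 133 mm height and about 40 mm ahead of the case's front. That works out to about 1.8 rad, fully open.
- **Lid:** I lifted it by the handle along its arc. The fingers slipped off the bar in the last few degrees, so the lid stopped short of the 95° I aimed for. It stands by itself at about 84° (about 1.46 rad) by the slope of its inner face, against the required 1.35. My readings from other parts of the lid were between 83° and 86°. I did not push it further.
- **Key:** I pressed it in 0.5–1 mm steps. The click itself was too small to see clearly in the noisy force reading. The force near 3.5 N stopped rising, then climbed at about 1.5 N/mm to 6.9 N at roughly 6.5 mm down. Without the click it would have been nearly 10 N there, so I take it as clicked. After I let go, the key's top measured 74.6 mm, which is back up.
- **Surroundings:** the gauge block, solvent bottle and wood block look unmoved in the last wrist picture. I did not measure their positions. The gripper ended clear of everything, with its tip about 0.28 m above the table.

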